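# Hold the pipette ready over the open tip box

## Task

Draw the pipette out of its slanted holster, turn it plumb upright with its nose pointing straight down, and bring the nose over the middle of the tips in the open tip box, a few centimetres above them. Finish while still holding it there in the gripper, still and touching nothing else; do not let go of it or put it down. Do not knock or push the tip box, the beaker, the small bottle or the small lidded box.

Things in the scene. Friction and masses are not known exactly. Their poses are not given: they have to be found in the camera images.
- holster: Fixed holster: aluminium foot 80 x 170 x 8 mm with a grey square sleeve (outside 24 x 24 mm, inside 16 x 16 mm, 80 mm long, open at both ends) slanting at 45 degrees. Origin: centre of the foot's underside, on the bench; z up, y along the foot. The sleeve lies in the plane x = 0, its mouth looks up and towards -y. Place and yaw vary.
- holster_mouth (a point): Centre of the sleeve's mouth, 7 mm towards -y from the holster's origin, 96 mm above the bench; axes as the holster. The way out of the sleeve is (0, -0.707, 0.707) in these axes; the pipette comes free after 110 mm of travel.
- pipette: Hand pipette, 254 mm long, about 85 g, loose, nose down in the sleeve. y runs lengthwise to the nose: button 13 mm thick y = -128 to -104 mm; body 26 mm (x) by 29 mm (z), y = -103 to 17; nose up to 12 mm thick, y = 17 to 127. Centre line at x = -7, z = 14 mm. At the start its shoulder (y = 17) rests on the mouth, its x is level along the holster's x, its top leans 45 degrees to the holster's -y.
- nose (a point): End of the pipette's nose, on its centre line (x = -7, y = 127, z = 14 mm in the pipette's frame); axes as the pipette.
- grip (a point): A good place to grip, on the pipette's centre line in the upper half of the body (y = -85 mm, 212 mm from the nose end, 43 mm below the very top); axes as the pipette: close the fingers along x, over 26 mm. At the start it is 169 mm above the bench.
- tip_box: Tip box, base 83 x 118 x 42 mm, loose, about 0.25 kg, its clear lid hinged on the far (+x) long edge and standing open, leaning back, up to 125 mm above the bench and 60 mm behind the base. Origin: centre of the underside; x towards the hinge, y along the long side, z up. Position and yaw vary; it may stand left or right of the holster.
- tips (a point): Middle of the field of tips in the tip box, level with the tops of the tips, 52 mm above the bench; axes as the tip box.
- beaker: Clear beaker, 71 mm wide, 91 mm high, loose, to be left alone. Origin: centre of its underside.
- small_bottle: Small screw-cap bottle, 43 mm wide, 86 mm high, loose, to be left alone. Origin: centre of its underside.
- hinged_box: Small blue-lidded plastic box, 70 x 103 x 48 mm, loose, to be left alone. Origin: centre of its underside.
Not all that is in view belongs to the job. What is shaped like the tip_box but brown is not meant.

How it is judged:
By the outcome, as a careful person would: the job done as asked, in the order asked, and still so for the second after the job is handed in, while the arm keeps its last pose, push and grip.
It also fails if it takes over 40 s, if anything falls off the work surface, if the arm or the gripper's body presses on something with over 40 N, if the wrist force passes 120 N, or if a joint passes its speed limit or range.

## Robot

A 6-joint arm with a two-finger parallel gripper is mounted at the origin on a cart in front of the work surface, level with it; the furniture and walls round the work are solid. World frame = base frame: x ahead of the robot, y to its left, z up, the work surface at z = 0. Lengths are in m, angles in rad, forces in N, time in s.
With the tool pointing down it reaches from about 0.35 to 0.775 m from the base axis. Payload 7.3 kg.
Tool frame: the origin (TCP) lies on the centre line of the jaws, within the pads' length; the fingertips stand ahead of it and the grasp point (between the pads) lies 11 mm behind it (robot.nose_length is the z of the fingertips in the tool frame, in m); z points along the fingers, y is the line along which they close (so a half turn about z gives the same grasp; the last joint's range is limited). The gripper opens to 92 mm and grips with 3 to 60 N. Pads are 19 mm wide; open, the fingers measure 130 mm over their backs; the gripper's body (75 mm by 190 mm) begins 47 mm behind the grasp point.
Start: joints at [-1.272, 0.342, 1.524, -0, 1.275, -0.146], TCP at [0.226, -0.474, 0.235] pointing down, gripper open.
Joint ranges: [-2.53, 2.53], [-0.77, 2.02], [0.04, 2.7], [-1, 4.14], [0.28, 2.66], [-3.11, 3.11]. Speed limits (rad/s): [2.57, 2.57, 3.14, 3.14, 3.14, 3.14].

## Interface

Orientations are given as [roll, pitch, yaw] about the fixed x, y, z axes, in that order (R = Rz(yaw) Ry(pitch) Rx(roll)).
In Python, from cell import robot, cams gives the robot as it stands. The module is installed in compiled form; this text tells all that it offers.
- The arm moves only by the tool carry_out, never from a script. Its argument "deltas" is a list of rows, each a list of 7 numbers: the shift along the tool's x, y, z in cm, then the turn, a rotation vector about the tool's x, y, z in rad, then the opening, from 0 (shut) to 1 (fully open). A call has exactly 8 rows; each row shifts and turns the commanded pose from where the row before left it, along the tool's axes as they then stand; what a row does not reach is not made up. A row lasts 1/12 s, in which the tool goes at most 41.7 mm and 7.16 degrees, less where a joint would pass 70% of its speed; a pose out of reach is approached as far as the arm can. A call is refused whole if a number of a shift passes 4.17 or a number of a turn 0.125, either way. A call with a gripper value outside its range is refused whole. The fingers move at their own pace and stop on an object; "force" is the grip in N (left out, the last holds). Time passes only in rows, so rows that do not move let the fingers close, or fill a call up. It gives the time, the measured TCP pose, the force, the opening and the grip force at its end, in the units of the state.
- robot.observe(): the state, without advancing time (a new reading comes with each control period).
- cams.read_camera(name): name is "scene" or "top"; returns a dict with "image" (400x640x3 uint8, blue, green, red), "depth" (400x640 float32, m along the optical axis (not along the pixel's ray), 0 where there is no reading), "fx", "fy", "cx", "cy" (pixels), "world_to_cam" (4x4, takes a point from world to camera coordinates). Camera axes: x right, y up, looking along -z (the intrinsics and any distortion apply to the point x, -y, -z); pixel columns grow to the right and rows downward; lengths in m; the calibration is good to about 2 mm. A picture is of the moment at which its call begins.
- robot.hand_in(): hands the job in; it is judged then, once.
The state is a dict: "time": time; "qpos": joint angles; "qvel": joint speeds; "joint_efforts": joint torques, N m; "tool_pos": TCP position; "tool_rot": TCP orientation; "contact_force": force on the tool from outside, world axes, zero at the start; "torque": the same for the moment, N m; "opening": finger opening in m; "grip_force": force on a finger pad.
Only numpy, scipy, OpenCV 4.12 (cv2) and the standard library are available. Lean on these libraries where they do the work, as an engineer would, in place of code of your own. Each camera call takes 0.05 s, during which the arm holds its last target. There are 200 camera calls.

## Working session

There is one attempt and no reset: what is moved stays moved. The work goes in short steps, Python scripts to look and compute and a tool call to move; the robot and the scene stay as the last step left them, time stands still between calls to the robot, and variables do not carry over. Pictures are saved under pics/ and viewed, at most 10 in all, crops included, and the job is handed in when it is done.

Besides the shell and the picture viewer there is one more tool, called after "Request:" as name(argument=value, ...), one argument or row to a line, values as JSON. carry_out: Moves the arm, as the interface text tells. Its arguments: {"type":"object","properties":{"deltas":{"type":"array","items":{"type":"array","items":{"type":"number"}}},"force":{"type":"number"}},"required":["deltas"]}

```bash
mkdir -p pics
cat > h.py <<'E'
import numpy as np, cv2
from cell import robot, cams
from scipy.spatial.transform import Rotation as R
def shot(n):
    d=cams.read_camera(n); return d
def world(d,u,v,z=None):
    """pixel -> world by depth, or on plane z"""
    T=np.linalg.inv(d["world_to_cam"])
    r=np.array([(u-d["cx"])/d["fx"],-(v-d["cy"])/d["fy"],-1.])
    if z is None:
        p=d["depth"][int(v)-1:int(v)+2,int(u)-1:int(u)+2]; p=p[p>0]
        return T[:3,:3]@(r*np.median(p))+T[:3,3] if len(p) else None
    w=T[:3,:3]@r; return T[:3,3]+w*(z-T[2,3])/w[2]
def proj(d,p):
    c=d["world_to_cam"]@np.append(p,1); return np.array([d["cx"]+d["fx"]*c[0]/-c[2], d["cy"]+d["fy"]*-c[1]/-c[2]])
E
python3 - <<'E'
from h import *
s=robot.observe(); print(s["tool_pos"],s["tool_rot"],s["opening"],robot.nose_length)
for n in("scene","top"):
    d=shot(n); cv2.imwrite(f"pics/{n}0.png",d["image"]); np.save(f"{n}0.npy",d,allow_pickle=True)
    print(n,[k for k in d],np.round(np.linalg.inv(d["world_to_cam"]),3).tolist(),d["fx"])
E
```

```text
[ 0.22579287 -0.47352274  0.23404991] [-3.14008078e+00 -1.94831233e-04  4.44801477e-01] 0.09170163254472898 0.008
scene ['image', 'depth', 'fx', 'fy', 'cx', 'cy', 'world_to_cam'] [[-0.806, 0.34, -0.485, 0.185], [-0.592, -0.448, 0.67, 0.655], [0.01, 0.827, 0.562, 0.606], [0.0, 0.0, 0.0, 1.0]] 366.9686581410172
top ['image', 'depth', 'fx', 'fy', 'cx', 'cy', 'world_to_cam'] [[0.019, 0.994, -0.11, 0.496], [-1.0, 0.016, -0.027, 0.086], [-0.025, 0.11, 0.994, 1.099], [0.0, 0.0, 0.0, 1.0]] 438.1987207373941
```

View pics/scene0.png

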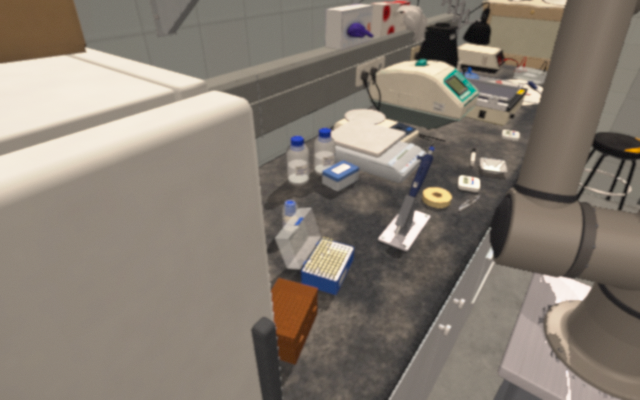

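View pics/top0.png

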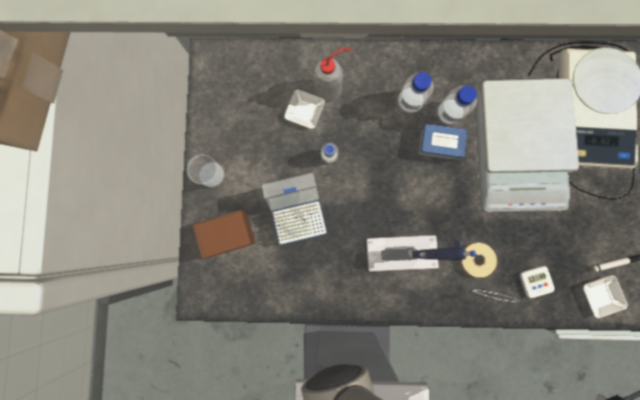

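The scene view shows the pipette (420,180) leaning in its holster (405,230), and two box-shaped candidates: the blue/yellow tip box (328,262) and a brown box (293,318). In the top view these are the tip box at (300,222) with its open lid at (290,190), and the brown box at (223,233). The blue one with visible tips and an open clear lid fits; brown is excluded. I'll confirm it in an enlarged crop.

Run:
```python
from h import *
d=np.load("top0.npy",allow_pickle=True).item()
im=d["image"]
c=cv2.resize(im[160:290,245:505],None,fx=3,fy=3,interpolation=cv2.INTER_CUBIC); 
cv2.imwrite("pics/crop1.png",c)
for u,v in [(403,253),(372,240),(372,268),(435,238),(435,265),(390,253),(415,253),(440,252),(450,252),(460,252),(470,253),(275,215),(300,222),(320,205),(326,232),(280,241),(290,190)]:
    print((u,v),np.round(world(d,u,v),3))
```

```text
(403, 253) [ 0.465 -0.085  0.094]
(372, 240) [ 0.493 -0.024  0.011]
(372, 268) [ 0.425 -0.024  0.013]
(435, 238) [ 0.501 -0.178  0.008]
(435, 265) [ 0.435 -0.177  0.01 ]
(390, 253) [ 0.464 -0.06   0.067]
(415, 253) [ 0.467 -0.109  0.112]
(440, 252) [ 0.471 -0.153  0.156]
(450, 252) [ 0.472 -0.17   0.17 ]
(460, 252) [ 0.472 -0.186  0.184]
(470, 253) [ 0.471 -0.204  0.191]
(275, 215) [0.549 0.213 0.045]
(300, 222) [0.533 0.153 0.043]
(320, 205) [0.575 0.105 0.039]
(326, 232) [0.51 0.09 0.04]
(280, 241) [0.487 0.2   0.041]
(290, 190) [0.601 0.171 0.128]
```

View pics/crop1.png

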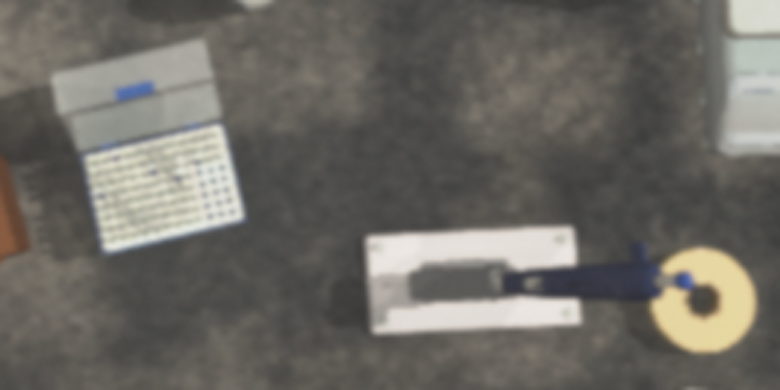

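The crop confirms it: the blue tray with a rectangular field of tips, corners at crop (83,155),(223,124),(244,219),(104,252), and its clear lid open away from the robot. The holster foot has corners (366,236),(574,227),(580,324),(373,333). The pipette leans to the right, with a hook at (640,250).

Run:
```python
from h import *
d=np.load("top0.npy",allow_pickle=True).item()
f=lambda c,z:np.array([world(d,245+(u+.5)/3-.5,160+(v+.5)/3-.5,z) for u,v in c])
t=f([(83,155),(223,124),(244,219),(104,252)],.042); print("tip",t.mean(0),[np.linalg.norm(t[i]-t[i-1]) for i in range(4)])
e=t[0]-t[1]+t[3]-t[2]; print("box yaw(y axis)",np.degrees(np.arctan2(-e[0],e[1])))
h=f([(366,236),(574,227),(580,324),(373,333)],.008); print("hol",h.mean(0),[np.linalg.norm(h[i]-h[i-1]) for i in range(4)])
e=h[0]-h[1]+h[3]-h[2]; yaw=np.arctan2(-e[0],e[1]); print("yaw",np.degrees(yaw))
o=h.mean(0)*[1,1,0]; M=R.from_euler('z',yaw)
for n,p in dict(mouth=[0,-.007,.096],grip=[0,-.079,.169],top=[0,-.109,.199],bodytop=[0,-.092,.182]).items():
    w=o+M.apply(p); print(n,w.round(4),proj(d,w).round(1),((proj(d,w)-[245,160])*3).round())
# pipette body points from depth: above-bench points in the dark region
P=np.array([world(d,u,v) for u in range(415,466) for v in range(238,268) if d["depth"][v,u]>0])
Q=M.inv().apply(P-o); s=(-Q[:,1]+Q[:,2])/2**.5; n=(Q[:,1]+Q[:,2])/2**.5
k=Q[:,2]>.09
for a in np.arange(.09,.24,.01):
    m=k&(s>a)&(s<a+.01)
    if m.sum()>2: print(round(a,2),m.sum(),"x",Q[m,0].min().round(4),np.median(Q[m,0]).round(4),Q[m,0].max().round(4),"n",np.median(n[m]).round(4))
print("axis n",(-.007+.096)/2**.5,"grip s",(.079+.169)/2**.5)
```

```text
tip [0.53279163 0.15484259 0.042     ] [np.float64(0.07969401202983473), np.float64(0.11573594792004761), np.float64(0.07812817001066674), np.float64(0.11510900181956504)]
box yaw(y axis) 13.86194091150112
hol [ 0.4629664 -0.0983337  0.008    ] [np.float64(0.07882998531387563), np.float64(0.17043131554309376), np.float64(0.07853792393817345), np.float64(0.1682383544221158)]
yaw 3.5873773890686147
mouth [ 0.4634 -0.1053  0.096 ] [412.1 254.1] [501. 282.]
grip [ 0.4679 -0.1772  0.169 ] [453.4 253.9] [625. 282.]
top [ 0.4698 -0.2071  0.199 ] [472.7 253.8] [683. 281.]
bodytop [ 0.4687 -0.1902  0.182 ] [461.6 253.8] [650. 282.]
0.09 32 x -0.0084 -0.0004 0.0091 n 0.0705
0.1 40 x -0.0106 0.0007 0.0111 n 0.0712
0.11 42 x -0.0106 0.0006 0.0111 n 0.0717
0.12 45 x -0.0105 0.0005 0.011 n 0.0715
0.13 51 x -0.0106 0.0005 0.0128 n 0.0705
0.14 48 x -0.0105 0.0014 0.0126 n 0.071
0.15 48 x -0.0105 0.0014 0.0125 n 0.0704
0.16 60 x -0.013 0.0013 0.0125 n 0.0701
0.17 64 x -0.0129 0.0022 0.0265 n 0.0684
0.18 101 x -0.0128 0.0081 0.0285 n 0.0655
0.19 77 x -0.0112 0.0014 0.0119 n 0.0615
axis n 0.06293250352560273 grip s 0.17536248173426378
```

Run:
```python
from h import *
d=np.load("top0.npy",allow_pickle=True).item()
o=np.array([.4630,-.0983,0]); M=R.from_euler('z',3.3,degrees=True)
for v in range(238,252):
  for u in range(444,472):
    if d["depth"][v,u]>0:
      T=np.linalg.inv(d["world_to_cam"]); r=np.array([(u-d["cx"])/d["fx"],-(v-d["cy"])/d["fy"],-1.])*d["depth"][v,u]
      q=M.inv().apply(T[:3,:3]@r+T[:3,3]-o)
      if q[2]>.09 and q[0]>.0145: print(u,v,"x",q[0].round(3),"s",((q[2]-q[1])/2**.5).round(3),"n",((q[2]+q[1])/2**.5).round(3))
s=robot.observe(); print(s["tool_pos"],R.from_euler('xyz',s["tool_rot"]).as_matrix().round(3))
```

```text
456 240 x 0.029 s 0.181 n 0.059
457 240 x 0.029 s 0.182 n 0.056
458 240 x 0.029 s 0.185 n 0.058
459 240 x 0.029 s 0.185 n 0.055
455 241 x 0.027 s 0.178 n 0.059
456 241 x 0.027 s 0.181 n 0.059
457 241 x 0.027 s 0.184 n 0.061
458 241 x 0.027 s 0.185 n 0.059
459 241 x 0.027 s 0.188 n 0.059
460 241 x 0.027 s 0.188 n 0.056
455 242 x 0.025 s 0.179 n 0.06
456 242 x 0.025 s 0.181 n 0.059
457 242 x 0.025 s 0.181 n 0.055
458 242 x 0.025 s 0.186 n 0.061
459 242 x 0.025 s 0.187 n 0.059
460 242 x 0.024 s 0.188 n 0.057
455 243 x 0.023 s 0.178 n 0.058
456 243 x 0.023 s 0.18 n 0.058
457 243 x 0.023 s 0.183 n 0.059
458 243 x 0.023 s 0.186 n 0.061
459 243 x 0.023 s 0.189 n 0.062
460 243 x 0.022 s 0.189 n 0.058
455 244 x 0.021 s 0.179 n 0.06
456 244 x 0.021 s 0.181 n 0.059
457 244 x 0.021 s 0.183 n 0.061
458 244 x 0.021 s 0.186 n 0.061
459 244 x 0.02 s 0.186 n 0.056
460 244 x 0.02 s 0.188 n 0.057
455 245 x 0.019 s 0.178 n 0.059
456 245 x 0.018 s 0.179 n 0.057
457 245 x 0.019 s 0.184 n 0.061
458 245 x 0.018 s 0.185 n 0.059
459 245 x 0.018 s 0.188 n 0.061
460 245 x 0.018 s 0.189 n 0.059
455 246 x 0.016 s 0.177 n 0.058
456 246 x 0.016 s 0.18 n 0.06
457 246 x 0.016 s 0.183 n 0.06
458 246 x 0.016 s 0.184 n 0.059
459 246 x 0.016 s 0.186 n 0.057
460 246 x 0.016 s 0.189 n 0.058
[ 0.22578962 -0.47358829  0.23410468] [[ 0.903  0.43  -0.   ]
 [ 0.43  -0.903  0.001]
 [ 0.    -0.001 -1.   ]]
```

```bash
cat >> h.py <<'E'
def toolR(az,tilt):
    """tool z leans by tilt (deg) towards azimuth az (deg); closing line level, square to az"""
    a,t=np.radians([az,tilt]); z=np.array([np.cos(a)*np.sin(t),np.sin(a)*np.sin(t),-np.cos(t)])
    y=np.array([-np.sin(a),np.cos(a),0]); return np.c_[np.cross(y,z),y,z]
def plan(pos,Rm,N,p0=None,R0=None):
    s=robot.observe(); p0=s["tool_pos"] if p0 is None else p0
    R0=R.from_euler('xyz',s["tool_rot"]) if R0 is None else R.from_matrix(R0)
    w=(R0.inv()*R.from_matrix(Rm)).as_rotvec()/N; dp=(np.asarray(pos)-p0)/N
    print("turn/row",w.round(4),np.linalg.norm(w).round(3),"mm/row",(1000*np.linalg.norm(dp)).round(1))
    for i in range(N): print((R0*R.from_rotvec(w*i)).inv().apply(dp*100).round(2).tolist())
G=np.array([.4669,-.1652,.157]); AZ=-90+3.3; RG=toolR(AZ,20); TG=G+.011*RG[:,2]
E
python3 - <<'E'
from h import *
print(RG.round(2),TG, TG-.1*RG[:,2])
s=robot.observe(); 
plan(TG-.12*RG[:,2]+[0,0,.03],RG,16)
E
```

```text
[[-0.05  1.    0.02]
 [ 0.94  0.06 -0.34]
 [-0.34  0.   -0.94]] [ 0.46711657 -0.16895598  0.14666338] [ 0.46514776 -0.13481068  0.24063264]
turn/row [-0.013  -0.0193 -0.0732] 0.077 mm/row 26.5
[2.28, -1.31, -0.34]
[2.36, -1.13, -0.4]
[2.43, -0.95, -0.46]
[2.48, -0.77, -0.52]
[2.52, -0.58, -0.58]
[2.54, -0.38, -0.63]
[2.55, -0.19, -0.69]
[2.54, 0.01, -0.74]
[2.52, 0.2, -0.78]
[2.48, 0.4, -0.83]
[2.43, 0.59, -0.87]
[2.36, 0.78, -0.91]
[2.28, 0.96, -0.94]
[2.19, 1.13, -0.97]
[2.08, 1.3, -1.0]
[1.96, 1.46, -1.02]
```

Request:
carry_out(
  deltas=[
    [2.28,-1.31,-0.34,-0.013,-0.0193,-0.0732,1],
    [2.36,-1.13,-0.4,-0.013,-0.0193,-0.0732,1],
    [2.43,-0.95,-0.46,-0.013,-0.0193,-0.0732,1],
    [2.48,-0.77,-0.52,-0.013,-0.0193,-0.0732,1],
    [2.52,-0.58,-0.58,-0.013,-0.0193,-0.0732,1],
    [2.54,-0.38,-0.63,-0.013,-0.0193,-0.0732,1],
    [2.55,-0.19,-0.69,-0.013,-0.0193,-0.0732,1],
    [2.54,0,-0.74,-0.013,-0.0193,-0.0732,1],
  ],
)

```text
time: 0.77
tool_pos: [0.3456, -0.2997, 0.262]
tool_rot: [3.087, 0.176, 1.031]
contact_force: [-0.2, -0.0, -1.0]
opening: 0.0918
grip_force: 0.0
```

Request:
carry_out(
  deltas=[
    [2.52,0.2,-0.78,-0.013,-0.0193,-0.0732,1],
    [2.48,0.4,-0.83,-0.013,-0.0193,-0.0732,1],
    [2.43,0.59,-0.87,-0.013,-0.0193,-0.0732,1],
    [2.36,0.78,-0.91,-0.013,-0.0193,-0.0732,1],
    [2.28,0.96,-0.94,-0.013,-0.0193,-0.0732,1],
    [2.19,1.13,-0.97,-0.013,-0.0193,-0.0732,1],
    [2.08,1.3,-1.0,-0.013,-0.0193,-0.0732,1],
    [1.96,1.46,-1.02,-0.013,-0.0193,-0.0732,1],
  ],
)

```text
time: 1.43
tool_pos: [0.465, -0.1269, 0.2894]
tool_rot: [-3.141, 0.352, 1.633]
contact_force: [0.8, -0.0, -0.0]
opening: 0.0924
grip_force: 0.0
```

Run:
```python
from h import *
s=robot.observe(); print(s["time"],s["tool_pos"],s["qpos"].round(3)if hasattr(s["qpos"],'round') else s["qpos"],s["contact_force"])
print(R.from_euler('xyz',s["tool_rot"]).as_matrix().round(3))
plan(TG,RG,8)
d=shot("scene"); cv2.imwrite("pics/s1.png",cv2.resize(d["image"][60:300,300:640],None,fx=2.2,fy=2.2))
```

```text
1.4333 [ 0.46503377 -0.12690831  0.28942098] [-0.211  0.192  1.63  -0.359  1.243 -0.17 ] [ 0.84526157 -0.00196063 -0.01911399]
[[-0.058  0.998  0.02 ]
 [ 0.937  0.062 -0.344]
 [-0.345 -0.001 -0.939]]
turn/row [0.0001 0.0004 0.0005] 0.001 mm/row 18.6
[0.12, -0.0, 1.86]
[0.12, -0.0, 1.86]
[0.12, -0.0, 1.86]
[0.12, -0.0, 1.86]
[0.12, -0.0, 1.86]
[0.12, -0.0, 1.86]
[0.12, -0.0, 1.86]
[0.12, -0.0, 1.86]
```

View pics/s1.png

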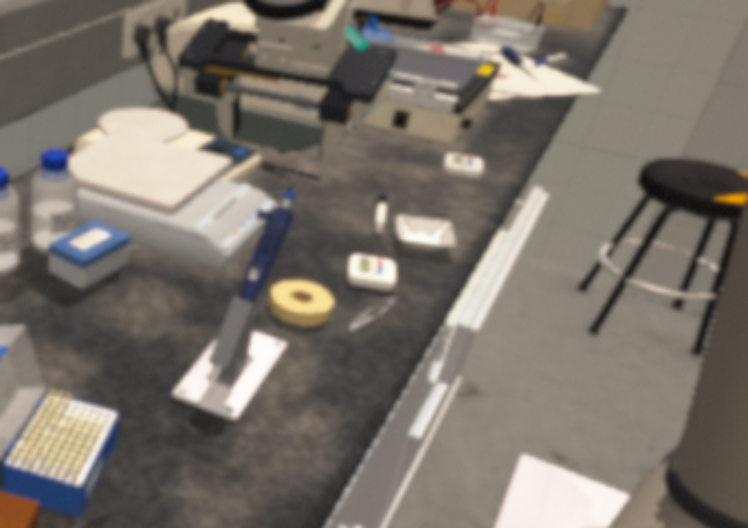

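The gripper (260,60 in the crop) is straight above the pipette (265,240), open wide on both sides of it. Going down.

Request:
carry_out(
  deltas=[
    [0.12,0,2.0,0,0,0,1],
    [0.12,0,2.2,0,0,0,1],
    [0.12,0,2.2,0,0,0,1],
    [0.12,0,2.2,0,0,0,1],
    [0.12,0,2.2,0,0,0,1],
    [0.12,0,2.0,0,0,0,1],
    [0.12,0,1.4,0,0,0,1],
    [0.12,0,0.7,0,0,0,1],
  ],
)

```text
time: 2.15
tool_pos: [0.4659, -0.1707, 0.1442]
tool_rot: [-3.138, 0.35, 1.629]
contact_force: [-0.3, 0.0, -0.6]
opening: 0.0917
grip_force: 0.0
```

Run:
```python
from h import *
s=robot.observe(); print(s["tool_pos"],TG,s["contact_force"])
d=shot("scene"); q=proj(d,G); print(q)
x,y=380,130
cv2.imwrite("pics/s2.png",cv2.resize(d["image"][y:y+120,x:x+140],None,fx=5,fy=5,interpolation=cv2.INTER_CUBIC))
```

```text
[ 0.46587854 -0.17067519  0.14418199] [ 0.46711657 -0.16895598  0.14666338] [-0.28933998  0.00134426 -0.58762834]
[423.37798597 166.47295251]
```

View pics/s2.png

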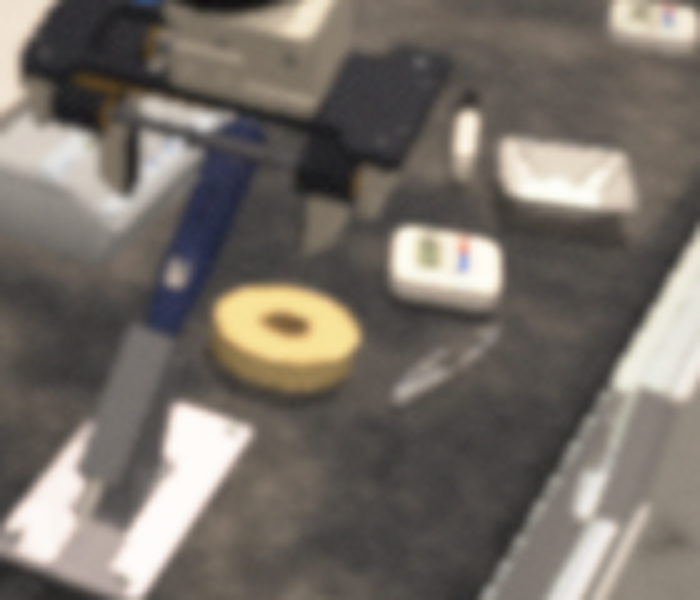

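The fingers (tips at 125,190 and 315,250 in the crop) straddle the pipette body below the hook. Closing.

Request:
carry_out(
  deltas=[
    [0,0.1,0,0,0,0,0],
    [0,0,0,0,0,0,0],
    [0,0,0,0,0,0,0],
    [0,0,0,0,0,0,0],
    [0,0,0,0,0,0,0],
    [0,0,0,0,0,0,0],
    [0,0,0,0,0,0,0],
    [0,0,0,0,0,0,0],
  ],
  force=30,
)

```text
time: 2.87
tool_pos: [0.4681, -0.1704, 0.1465]
tool_rot: [3.141, 0.351, 1.629]
contact_force: [-0.3, 0.2, -0.1]
opening: 0.0433
grip_force: 0.0
```

Run:
```python
from h import *
s=robot.observe(); print(s["tool_pos"],s["contact_force"],s["torque"],s["opening"],s["grip_force"])
out=R.from_euler('z',3.3,degrees=True).apply([0,-2**-.5,2**-.5])
R0=R.from_euler('xyz',s["tool_rot"]); plan(s["tool_pos"]+.12*out,R0.as_matrix(),8)
```

```text
[ 0.46814907 -0.17037074  0.14648582] [-0.25898198  0.23492044 -0.0770215 ] [ 0.22378134 -0.08955884 -0.00650435] 0.043267540458172805 0.0
turn/row [ 0. -0. -0.] 0.0 mm/row 15.0
[-1.36, 0.0, -0.63]
[-1.36, 0.0, -0.63]
[-1.36, 0.0, -0.63]
[-1.36, 0.0, -0.63]
[-1.36, 0.0, -0.63]
[-1.36, 0.0, -0.63]
[-1.36, 0.0, -0.63]
[-1.36, 0.0, -0.63]
```

Still closing.

Request:
carry_out(
  deltas=[
    [0,0,0,0,0,0,0],
    [0,0,0,0,0,0,0],
    [0,0,0,0,0,0,0],
    [0,0,0,0,0,0,0],
    [0,0,0,0,0,0,0],
    [0,0,0,0,0,0,0],
    [0,0,0,0,0,0,0],
    [0,0,0,0,0,0,0],
  ],
  force=30,
)

```text
time: 3.53
tool_pos: [0.4681, -0.1704, 0.1463]
tool_rot: [3.141, 0.351, 1.629]
contact_force: [0.2, -0.4, -0.1]
opening: 0.0256
grip_force: 29.9
```

Gripped at 25.6 mm, which matches the body width. Now drawing it out along the sleeve.

Request:
carry_out(
  deltas=[
    [-0.36,0,-0.17,0,0,0,0],
    [-0.72,0,-0.33,0,0,0,0],
    [-0.9,0,-0.42,0,0,0,0],
    [-0.9,0,-0.42,0,0,0,0],
    [-0.9,0,-0.42,0,0,0,0],
    [-0.9,0,-0.42,0,0,0,0],
    [-0.9,0,-0.42,0,0,0,0],
    [-0.9,0,-0.42,0,0,0,0],
  ],
)

```text
time: 4.2
tool_pos: [0.471, -0.2217, 0.1978]
tool_rot: [3.141, 0.351, 1.628]
contact_force: [0.4, -0.9, -3.2]
opening: 0.0261
grip_force: 30.0
```

Run:
```python
from h import *
s=robot.observe(); print(s["tool_pos"]-[ 0.46814907,-0.17037074,0.14648582],s["contact_force"],s["torque"],s["opening"],s["grip_force"])
d=shot("scene")
x,y=380,110
cv2.imwrite("pics/s3.png",cv2.resize(d["image"][y:y+140,x:x+140],None,fx=4,fy=4,interpolation=cv2.INTER_CUBIC))
```

```text
[ 0.00283852 -0.05131778  0.05134317] [ 0.44094289 -0.90475522 -3.19139098] [-0.08310045 -0.09538744  0.018713  ] 0.026105655047231367 29.951518177986145
```

View pics/s3.png

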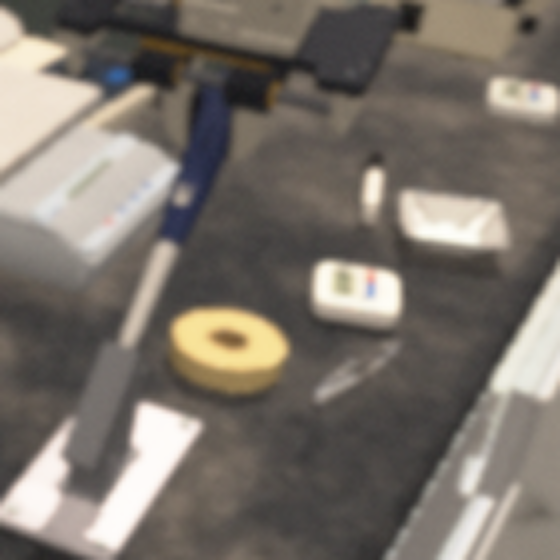

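The pipette (200,170 in the crop) is coming with the gripper, its nose half out of the sleeve (125,330). I'll go on past 110 mm of travel.

Request:
carry_out(
  deltas=[
    [-0.9,0,-0.42,0,0,0,0],
    [-0.9,0,-0.42,0,0,0,0],
    [-0.9,0,-0.42,0,0,0,0],
    [-0.9,0,-0.42,0,0,0,0],
    [-0.9,0,-0.42,0,0,0,0],
    [-0.9,0,-0.42,0,0,0,0],
    [-0.6,0,-0.28,0,0,0,0],
    [0,0,0,0,0,0,0],
  ],
)

```text
time: 4.92
tool_pos: [0.4742, -0.2686, 0.2454]
tool_rot: [3.139, 0.353, 1.627]
contact_force: [0.1, -0.2, -0.7]
opening: 0.0259
grip_force: 30.0
```

Run:
```python
from h import *
s=robot.observe(); print(np.linalg.norm(s["tool_pos"]-[ 0.46814907,-0.17037074,0.14648582]),s["contact_force"],s["qpos"],s["opening"])
R0=R.from_euler('xyz',s["tool_rot"]).as_matrix(); p=s["tool_pos"]
print("up+back");plan(p+[0,.0,.13],R0,8)
# then turn to 45 more tilt while swinging azimuth round to 16 deg
R1=toolR(AZ,65); print("tilt");plan(p+[0,0,.13],R1,8,p+[0,0,.13],R0)
R2=toolR(16,65); print("swing",(R.from_matrix(R0).inv()*R.from_matrix(R2)).magnitude())
```

```text
0.13952737775080568 [ 0.11466639 -0.17800451 -0.74060749] [-0.48824638  0.29383953  1.61877463 -0.34307971  1.06425352 -0.40216078] 0.025926559508181422
up+back
turn/row [0. 0. 0.] 0.0 mm/row 16.3
[-0.56, 0.0, -1.52]
[-0.56, 0.0, -1.52]
[-0.56, 0.0, -1.52]
[-0.56, 0.0, -1.52]
[-0.56, 0.0, -1.52]
[-0.56, 0.0, -1.52]
[-0.56, 0.0, -1.52]
[-0.56, 0.0, -1.52]
tilt
turn/row [ 0.0002 -0.0977 -0.0002] 0.098 mm/row 0.0
[0.0, 0.0, 0.0]
[0.0, 0.0, 0.0]
[0.0, 0.0, 0.0]
[0.0, 0.0, 0.0]
[0.0, 0.0, 0.0]
[0.0, 0.0, 0.0]
[0.0, 0.0, 0.0]
[0.0, 0.0, 0.0]
swing 1.9099115024232574
```

Free of the sleeve (139 mm of travel). Raising.

Request:
carry_out(
  deltas=[
    [-0.3,0,-0.8,0,0,0,0],
    [-0.56,0,-1.52,0,0,0,0],
    [-0.6,0,-1.6,0,0,0,0],
    [-0.6,0,-1.6,0,0,0,0],
    [-0.6,0,-1.6,0,0,0,0],
    [-0.6,0,-1.6,0,0,0,0],
    [-0.56,0,-1.52,0,0,0,0],
    [-0.3,0,-0.8,0,0,0,0],
  ],
  force=40,
)

```text
time: 5.58
tool_pos: [0.474, -0.2678, 0.3641]
tool_rot: [3.139, 0.352, 1.628]
contact_force: [0.1, -0.0, -0.0]
opening: 0.026
grip_force: 40.0
```

Run:
```python
from h import *
s=robot.observe(); print(s["tool_pos"],s["qpos"])
plan([.50,.13,.40],toolR(16,20),20)
```

```text
[ 0.47403688 -0.26782598  0.36407513] [-0.48728127  0.22039535  1.3907032  -0.30583066  1.35014819 -0.50514431]
turn/row [-0.0307  0.0002 -0.0842] 0.09 mm/row 20.0
[1.79, 0.25, -0.85]
[1.77, 0.42, -0.84]
[1.72, 0.59, -0.82]
[1.67, 0.76, -0.8]
[1.6, 0.92, -0.78]
[1.51, 1.08, -0.75]
[1.42, 1.22, -0.71]
[1.31, 1.36, -0.67]
[1.19, 1.48, -0.63]
[1.06, 1.6, -0.58]
[0.92, 1.7, -0.53]
[0.77, 1.78, -0.47]
[0.62, 1.86, -0.42]
[0.46, 1.91, -0.36]
[0.3, 1.96, -0.3]
[0.13, 1.98, -0.24]
[-0.04, 1.99, -0.18]
[-0.2, 1.99, -0.12]
[-0.37, 1.97, -0.06]
[-0.53, 1.93, 0.0]
```

Request:
carry_out(
  deltas=[
    [1.79,0.25,-0.85,-0.0307,0,-0.0842,0],
    [1.77,0.42,-0.84,-0.0307,0,-0.0842,0],
    [1.72,0.59,-0.82,-0.0307,0,-0.0842,0],
    [1.67,0.76,-0.8,-0.0307,0,-0.0842,0],
    [1.6,0.92,-0.78,-0.0307,0,-0.0842,0],
    [1.51,1.08,-0.75,-0.0307,0,-0.0842,0],
    [1.42,1.22,-0.71,-0.0307,0,-0.0842,0],
    [1.31,1.36,-0.67,-0.0307,0,-0.0842,0],
  ],
)

```text
time: 6.25
tool_pos: [0.4836, -0.1076, 0.3759]
tool_rot: [-3.14, 0.35, 2.351]
contact_force: [0.2, -0.1, -0.2]
opening: 0.0259
grip_force: 40.0
```

Request:
carry_out(
  deltas=[
    [1.19,1.48,-0.63,-0.0307,0,-0.0842,0],
    [1.06,1.6,-0.58,-0.0307,0,-0.0842,0],
    [0.92,1.7,-0.53,-0.0307,0,-0.0842,0],
    [0.77,1.78,-0.47,-0.0307,0,-0.0842,0],
    [0.62,1.86,-0.42,-0.0307,0,-0.0842,0],
    [0.46,1.91,-0.36,-0.0307,0,-0.0842,0],
    [0.3,1.96,-0.3,-0.0307,0,-0.0842,0],
    [0.13,1.98,-0.24,-0.0307,0,-0.0842,0],
  ],
)

```text
time: 6.92
tool_pos: [0.4937, 0.0515, 0.3902]
tool_rot: [-3.14, 0.349, 3.068]
contact_force: [0.7, -0.1, -0.5]
opening: 0.026
grip_force: 40.0
```

Request:
carry_out(
  deltas=[
    [0,1.99,-0.18,-0.0307,0,-0.0842,0],
    [-0.2,1.99,-0.12,-0.0307,0,-0.0842,0],
    [-0.37,1.97,-0.06,-0.0307,0,-0.0842,0],
    [-0.53,1.93,0,-0.0307,0,-0.0842,0],
    [0,0,0,0,-0.05,0,0],
    [0,0,0,0,-0.05,0,0],
    [0,0,0,0,-0.05,0,0],
    [0,0,0,0,-0.05,0,0],
  ],
)

```text
time: 7.58
tool_pos: [0.4986, 0.1302, 0.397]
tool_rot: [-3.14, 0.551, -2.86]
contact_force: [-0.6, -0.2, -1.7]
opening: 0.0258
grip_force: 40.0
```

Run:
```python
from h import *
s=robot.observe(); print(s["tool_pos"],s["qpos"],s["time"])
Rc=R.from_euler('xyz',s["tool_rot"]).as_matrix(); print("tilt",np.degrees(np.arccos(-Rc[2,2])),"az",np.degrees(np.arctan2(Rc[1,2],Rc[0,2])),Rc[:,1])
plan(s["tool_pos"],toolR(16,65),8)
```

```text
[0.49856616 0.13021093 0.39699266] [ 0.02694527 -0.06292167  1.68759229  0.15662982  0.98598269 -1.87588967] 7.5833
tilt 31.554850663969383 az 15.935248608021151 [-0.276897    0.96089844 -0.00149912]
turn/row [-0.     -0.073   0.0003] 0.073 mm/row 0.0
[0.0, 0.0, 0.0]
[0.0, 0.0, 0.0]
[0.0, 0.0, 0.0]
[0.0, 0.0, 0.0]
[0.0, 0.0, 0.0]
[0.0, 0.0, 0.0]
[0.0, 0.0, 0.0]
[0.0, 0.0, 0.0]
```

Request:
carry_out(
  deltas=[
    [0,0,0,0,-0.073,0,0],
    [0,0,0,0,-0.073,0,0],
    [0,0,0,0,-0.073,0,0],
    [0,0,0,0,-0.073,0,0],
    [0,0,0,0,-0.073,0,0],
    [0,0,0,0,-0.073,0,0],
    [0,0,0,0,-0.073,0,0],
    [0,0,0,0,-0.073,0,0],
  ],
)

```text
time: 8.25
tool_pos: [0.4981, 0.1332, 0.3969]
tool_rot: [3.136, 1.078, -2.857]
contact_force: [0.8, 0.8, -0.7]
opening: 0.0258
grip_force: 40.0
```

Run:
```python
from h import *
s=robot.observe(); print(s["tool_pos"],s["qpos"],s["time"],s["contact_force"])
Rc=R.from_euler('xyz',s["tool_rot"]).as_matrix(); print("tilt",np.degrees(np.arccos(-Rc[2,2])),"az",np.degrees(np.arctan2(Rc[1,2],Rc[0,2])),Rc[:,1])
g=s["tool_pos"]-.011*Rc[:,2]; print("grip",g)
for n in("scene","top"):
    d=shot(n); np.save(f"{n}1.npy",d,allow_pickle=True); q=proj(d,g-[0,0,.08]); print(n,q,proj(d,g),proj(d,g-[0,0,.195]))
    x,y=(q-[80,70]).astype(int); print(x,y)
    globals()[n]=cv2.resize(d["image"][y:y+140,x:x+160],(640,560),interpolation=cv2.INTER_CUBIC)
cv2.imwrite("pics/s4.png",cv2.resize(scene,(640,560)))
cv2.imwrite("pics/t4.png",top)
```

```text
[0.49812783 0.13318189 0.39693894] [-0.09247583 -0.22023879  2.13894193  1.10285634  0.37829176 -2.82926268] 8.25 [ 0.77229057  0.81355114 -0.67292578]
tilt 61.74264078569182 az 16.67804243073625 [-0.28562393  0.9583381   0.00265733]
grip [0.4888463  0.13040118 0.40214671]
scene [359.15643113 144.76770437] [362.22129037 100.95164559] [355.41902951 198.19861135]
279 74
top [302.24761187 241.55512547] [299.36497477 241.95221185] [305.48622617 241.10900284]
222 171
```

View pics/s4.png

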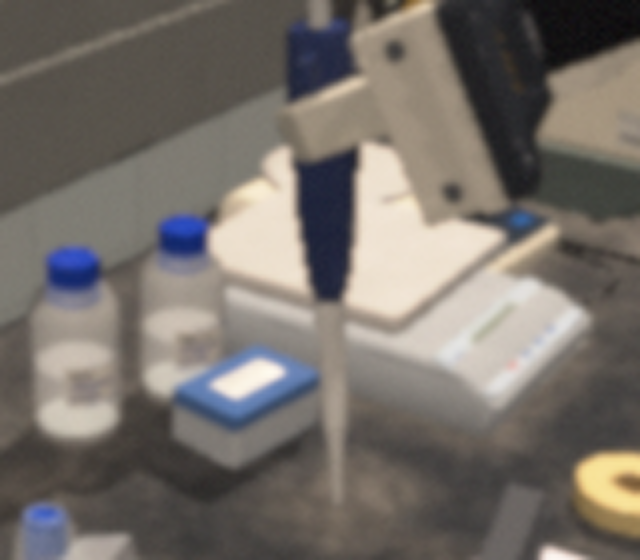

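The scene crop shows the pipette held nearly plumb (320,60 to 338,505), clear of everything. The wrist is getting close to a singularity and to the limit of joint 6, so I'll fit the kinematics from the logged poses and pick a better azimuth.

```bash
cat > kin.py <<'E'
import numpy as np
from scipy.spatial.transform import Rotation as R
from scipy.optimize import least_squares
Q=np.array([[-1.272,.342,1.524,0,1.275,-.146],[-0.211,0.192,1.63,-0.359,1.243,-0.17],[-0.48824638,0.29383953,1.61877463,-0.34307971,1.06425352,-0.40216078],[-0.48728127,0.22039535,1.3907032,-0.30583066,1.35014819,-0.50514431],[0.02694527,-0.06292167,1.68759229,0.15662982,0.98598269,-1.87588967],[-0.09247583,-0.22023879,2.13894193,1.10285634,0.37829176,-2.82926268]])
P=np.array([[.2258,-.4735,.2341],[.46503,-.12691,.28942],[.4742,-.2686,.2454],[.47404,-.26783,.36408],[.49857,.13021,.39699],[.49813,.13318,.39694]])
E=np.array([[-3.14,0,.4448],[-3.141,.352,1.633],[3.139,.353,1.627],[3.139,.352,1.628],[-3.14,.551,-2.86],[3.136,1.078,-2.857]])
y=lambda a:R.from_euler('y',a); z=lambda a:R.from_euler('z',a)
def fk(q,o):
    a1,d1,L2,a3,e3,L3,e4,x5,L6=o
    r6=z(q[5]+np.pi/2); r=y(q[4])
    p=r.apply([x5,0,L6])+[0,e4,0]
    p=z(q[3]).apply(p)+[a3,e3,L3]; p=y(q[2]).apply(p)+[0,0,L2]
    p=y(q[1]).apply(p)+[a1,0,d1]; p=z(q[0]).apply(p)
    return p, z(q[0])*y(q[1]+q[2])*z(q[3])*r*r6
E
python3 - <<'E'
from kin import *
o0=np.zeros(9)
for q,e in zip(Q,E): print((R.from_euler('xyz',e).inv()*fk(q,o0)[1]).magnitude().round(4))
f=lambda o:np.r_[np.concatenate([fk(q,o)[0]-p for q,p in zip(Q,P)])/.001, (o-[0,.3,.35,0,0,.35,.0,0,.25])*.3]
s=least_squares(f,[0,.3,.35,0,0,.35,.0,0,.25]); print(s.x.round(4)); print((s.fun[:18].reshape(6,3)).round(2))
E
```

```text
Traceback (most recent call last):
AttributeError: 'float' object has no attribute 'round'
```

Run:
```python
from kin import *
o0=np.zeros(9)
for q,e in zip(Q,E): print(round((R.from_euler('xyz',e).inv()*fk(q,o0)[1]).magnitude(),4))
f=lambda o:np.r_[np.concatenate([fk(q,o)[0]-p for q,p in zip(Q,P)])/.001, (o-[0,.3,.35,0,0,.35,.0,0,.25])*.3]
s=least_squares(f,[0,.3,.35,0,0,.35,.0,0,.25]); print(s.x.round(4)); print((s.fun[:18].reshape(6,3)).round(2))
```

```text
0.0022
0.0012
0.0004
0.0006
0.0004
0.0004
[-0.0009  0.2237  0.5059  0.0464  0.0773  0.379  -0.0008 -0.0012  0.3112]
[[ 0.19 -0.25  0.24]
 [-0.33 -0.05 -0.12]
 [-0.   -0.    0.03]
 [-0.16 -0.03 -0.07]
 [ 0.18  0.18  0.07]
 [-0.04 -0.06 -0.15]]
```

```bash
cat >> kin.py <<'E'
O=np.array([0,.2237,.5059,.0464,.0773,.379,0,0,.3112])
LO=np.array([-2.53,-.77,.04,-1,.28,-3.11]); HI=np.array([2.53,2.02,2.7,4.14,2.66,3.11])
def ik(p,Rm,q0):
    def f(q):
        a,b=fk(q,O); return np.r_[(a-p)*10,(R.from_matrix(Rm).inv()*b).as_rotvec()]
    s=least_squares(f,np.clip(q0,LO+1e-3,HI-1e-3),bounds=(LO,HI)); return s.x,np.abs(s.fun).max()
E
python3 - <<'E'
from kin import *
from h import toolR
for zg in (.29,.40):
  for az in range(-120,121,15):
    Rm=toolR(az,65); p=np.array([.5328,.1548,zg])+.011*Rm[:,2]
    best=None
    for q0 in (Q[5],Q[4],Q[1],[.3,.3,1.6,-.8,.8,-1],[.3,.3,1.6,2,.8,-1],[0,.3,1.6,3,.8,-3],[0,.3,1.6,1.5,.8,2]):
        q,e=ik(p,Rm,np.array(q0,float))
        if e<1e-3: best=q; break
    if best is not None: print(zg,az,best.round(2),"margin",np.minimum(best-LO,HI-best).min().round(2))
E
```

```text
0.29 -120 [ 0.43  0.93  0.81 -0.77  2.29  0.71] margin 0.23
0.29 -105 [ 0.5   0.84  1.   -0.85  2.08  0.64] margin 0.15
0.29 -90 [ 0.56  0.74  1.2  -0.93  1.87  0.6 ] margin 0.07
0.29 0 [0.28 0.13 2.25 3.76 0.44 1.12] margin 0.16
0.29 15 [0.03 0.1  2.3  2.61 0.43 1.96] margin 0.15
0.29 30 [-0.2   0.12  2.27  1.91  0.69  2.36] margin 0.41
0.29 45 [-0.34  0.2   2.16  1.55  0.96  2.46] margin 0.54
0.29 60 [-0.39  0.3   2.01  1.32  1.19  2.48] margin 0.63
0.29 75 [-0.39  0.41  1.83  1.15  1.4   2.48] margin 0.63
0.29 90 [-0.36  0.51  1.64  1.01  1.6   2.47] margin 0.64
0.29 105 [-0.3   0.62  1.44  0.91  1.8   2.45] margin 0.66
0.29 120 [-0.24  0.73  1.23  0.81  2.    2.4 ] margin 0.66
0.4 -120 [ 0.43  0.88  0.62 -0.96  2.44  0.45] margin 0.04
0.4 -105 [ 0.5   0.77  0.84 -0.98  2.23  0.42] margin 0.02
0.4 30 [-0.2  -0.07  2.08  1.41  0.65  2.99] margin 0.12
0.4 45 [-0.34  0.02  1.99  1.31  1.01  2.88] margin 0.23
0.4 60 [-0.39  0.14  1.85  1.21  1.29  2.8 ] margin 0.31
0.4 75 [-0.39  0.27  1.68  1.12  1.52  2.74] margin 0.37
0.4 90 [-0.36  0.4   1.5   1.04  1.74  2.69] margin 0.42
0.4 105 [-0.3   0.52  1.29  0.97  1.95  2.65] margin 0.46
0.4 120 [-0.24  0.64  1.08  0.91  2.16  2.61] margin 0.5
```

The model fits to under 0.4 mm. At azimuth 75° the final pose has good joint margins, so the hand sits on the right side, away from the cabinet. I'll unwind joint 6 (−2.8 → +2.7) along a joint-space path, first checking the clearance of the pipette's ends.

```bash
cat >> kin.py <<'E'
def seg(p0,R0,p1,R1,n=8):
    w=(R0.inv()*R1).as_rotvec()/n; A=sum(R.from_rotvec(w*i).as_matrix() for i in range(n))
    t=np.linalg.solve(A,R0.inv().apply(p1-p0))*100
    return np.r_[t.round(2),w.round(3)].tolist(),np.linalg.norm(t).round(2),np.linalg.norm(w).round(3)
def ends(p,r):
    """nose and button end of the pipette as held (65 deg to the tool)"""
    a=np.radians(65); d=np.array([np.sin(a),0,np.cos(a)]); g=p-.011*r.as_matrix()[:,2]
    return g+.195*r.apply(d), g-.06*r.apply(d)
E
python3 - <<'E'
from kin import *
from h import toolR,robot
q0=np.array(robot.observe()["qpos"]); Rm=toolR(75,65); p=np.array([.5328,.1548,.40])+.011*Rm[:,2]
q1,e=ik(p,Rm,np.array([-.39,.27,1.68,1.12,1.52,2.74])); print(q1,e)
W=[q0+(q1-q0)*k/7 for k in range(8)]; np.save("W.npy",W)
for k in range(8):
    a,r=fk(W[k],O); n,b=ends(a,r); print(k,a.round(2),"nose",n.round(2),"btn",b.round(2),"toolz",r.as_matrix()[:,2].round(2))
    if k<7: print("   ",seg(a,r,*fk(W[k+1],O)))
# midpoint wander
E
```

```text
[-0.3929887   0.26858434  1.68497235  1.11874018  1.52291552  2.74072115] 3.3306690738754696e-14
0 [0.5  0.13 0.4 ] nose [0.48 0.13 0.21] btn [0.49 0.13 0.46] toolz [ 0.84  0.25 -0.48]
    ([0.01, 0.16, 0.27, -0.012, 0.012, 0.102], np.float64(0.32), np.float64(0.104))
1 [0.51 0.15 0.39] nose [0.46 0.28 0.26] btn [0.52 0.11 0.44] toolz [ 0.78  0.36 -0.52]
    ([0.07, 0.08, 0.22, 0.0, 0.017, 0.103], np.float64(0.24), np.float64(0.104))
2 [0.53 0.17 0.38] nose [0.5  0.36 0.38] btn [0.52 0.1  0.39] toolz [ 0.7   0.46 -0.54]
    ([0.07, 0.03, 0.15, 0.011, 0.012, 0.103], np.float64(0.17), np.float64(0.104))
3 [0.53 0.18 0.38] nose [0.59 0.33 0.48] btn [0.51 0.12 0.36] toolz [ 0.62  0.56 -0.55]
    ([0.05, 0.0, 0.07, 0.017, 0.001, 0.103], np.float64(0.09), np.float64(0.104))
4 [0.54 0.18 0.38] nose [0.69 0.24 0.47] btn [0.48 0.15 0.36] toolz [ 0.53  0.65 -0.54]
    ([0.04, -0.01, -0.01, 0.013, -0.011, 0.103], np.float64(0.04), np.float64(0.104))
5 [0.54 0.18 0.38] nose [0.73 0.16 0.38] btn [0.48 0.18 0.39] toolz [ 0.43  0.74 -0.52]
    ([0.01, -0.02, -0.09, 0.002, -0.017, 0.103], np.float64(0.1), np.float64(0.104))
6 [0.54 0.18 0.39] nose [0.67 0.13 0.25] btn [0.5  0.18 0.44] toolz [ 0.34  0.81 -0.48]
    ([-0.01, -0.0, -0.18, -0.01, -0.013, 0.102], np.float64(0.18), np.float64(0.104))
7 [0.54 0.16 0.4 ] nose [0.53 0.15 0.2 ] btn [0.53 0.15 0.46] toolz [ 0.23  0.88 -0.42]
```

Run:
```python
from h import *
d=np.load("top0.npy",allow_pickle=True).item(); T=np.linalg.inv(d["world_to_cam"])
v,u=np.mgrid[0:400,0:640]; z=d["depth"]; c=np.stack([(u-d["cx"])/d["fx"]*z,-(v-d["cy"])/d["fy"]*z,-z],-1)
P=(c@T[:3,:3].T+T[:3,3])[z>0]
m=(P[:,2]>.15)&(P[:,0]>.3)&(P[:,0]<.85)
print("left tall min y",P[m&(P[:,1]>.2)][:,1].min(), "ahead tall min x",P[(P[:,2]>.15)&(P[:,0]>.55)&(np.abs(P[:,1]-.1)<.3)][:,0].min())
```

```text
left tall min y 0.2000129766590022 ahead tall min x 0.718967941755102
```

Request:
carry_out(
  deltas=[
    [0,0.16,0.27,-0.012,0.012,0.102,0],
    [0,0.16,0.27,-0.012,0.012,0.102,0],
    [0,0.16,0.27,-0.012,0.012,0.102,0],
    [0,0.16,0.27,-0.012,0.012,0.102,0],
    [0,0.16,0.27,-0.012,0.012,0.102,0],
    [0,0.16,0.27,-0.012,0.012,0.102,0],
    [0,0.16,0.27,-0.012,0.012,0.102,0],
    [0,0.16,0.27,-0.012,0.012,0.102,0],
  ],
)

```text
time: 9.02
tool_pos: [0.515, 0.1515, 0.3909]
tool_rot: [2.226, 0.565, 2.397]
contact_force: [-0.5, 0.3, -0.1]
opening: 0.0259
grip_force: 40.0
```

```bash
cat > nx.py <<'E'
import sys
from kin import *
from h import robot
k=int(sys.argv[1]); W=np.load("W.npy"); s=robot.observe(); r=R.from_euler('xyz',s["tool_rot"])
print(s["time"],np.round(s["qpos"],2),"want",W[k-1].round(2),np.round(s["contact_force"],1)); print(seg(s["tool_pos"],r,*fk(W[k],O)))
E
python3 nx.py 2
```

```text
9.0167 [-0.14 -0.15  2.07  1.1   0.55 -2.02] want [-0.14 -0.15  2.07  1.1   0.54 -2.03] [-0.5  0.3 -0.1]
([0.09, 0.07, 0.23, 0.0, 0.016, 0.103], np.float64(0.26), np.float64(0.104))
```

Run:
```python
from h import *
d=np.load("top0.npy",allow_pickle=True).item(); T=np.linalg.inv(d["world_to_cam"])
v,u=np.mgrid[0:400,0:640]; z=d["depth"]; c=np.stack([(u-d["cx"])/d["fx"]*z,-(v-d["cy"])/d["fy"]*z,-z],-1)
P=(c@T[:3,:3].T+T[:3,3])[z>0]
for x in np.arange(.25,.95,.1):
    print(x.round(2),[round(float(P[(np.abs(P[:,0]-x)<=.05)&(np.abs(P[:,1]-y)<=.05)][:,2].max(initial=-1)),2) for y in np.arange(-.2,.71,.1)])
```

```text
0.25 [0.01, 0.01, 0.37, 0.33, 0.01, 0.01, 0.01, 0.01, -1.0, -1.0]
0.35 [0.01, 0.01, 0.01, 0.01, 0.01, 0.01, 0.01, 0.52, -1.0, -1.0]
0.45 [0.2, 0.16, 0.06, 0.06, 0.06, 0.08, 0.08, 0.53, -1.0, -1.0]
0.55 [0.01, 0.01, 0.01, 0.08, 0.13, 0.08, 0.08, 0.53, -1.0, -1.0]
0.65 [0.05, 0.01, 0.01, 0.13, 0.13, 0.09, 0.1, 0.64, -1.0, -1.0]
0.75 [0.66, 0.66, 0.66, 0.66, 0.66, 0.66, 0.66, 0.65, -1.0, -1.0]
0.85 [0.15, 0.15, 0.01, 0.2, 0.03, 0.01, 0.01, 0.47, -1.0, -1.0]
```

There's a shelf at x ≥ 0.72 (top at z 0.66) and a cabinet at y ≥ 0.45. I'll shift the rest of the path back to keep the nose well clear of both.

```bash
python3 - <<'E'
from kin import *
W=np.load("W.npy")
for k,f in zip(range(2,7),(.5,1,1,1,.7)):
    a,r=fk(W[k],O); p=a+f*np.array([-.10,-.08,-.03]); q,e=ik(p,r.as_matrix(),W[k]); W[k]=q
    n,b=ends(p,r); print(k,q.round(2),e<1e-6,p.round(2),"nose",n.round(2),"btn",b.round(2))
np.save("W.npy",W)
E
python3 nx.py 2
```

```text
2 [-0.37 -0.17  2.13  1.14  0.86 -1.38] True [0.48 0.13 0.37] nose [0.45 0.32 0.36] btn [0.47 0.06 0.38]
3 [-0.62 -0.16  2.17  1.09  1.17 -0.71] True [0.43 0.1  0.35] nose [0.49 0.25 0.45] btn [0.41 0.04 0.33]
4 [-0.62 -0.07  2.1   1.07  1.28  0.11] True [0.44 0.1  0.35] nose [0.59 0.16 0.44] btn [0.38 0.07 0.33]
5 [-0.63  0.01  2.03  1.04  1.41  0.91] True [0.44 0.1  0.35] nose [0.63 0.08 0.35] btn [0.38 0.1  0.36]
6 [-0.55  0.12  1.91  1.06  1.48  1.79] True [0.47 0.12 0.37] nose [0.6  0.08 0.23] btn [0.43 0.12 0.42]
9.0167 [-0.14 -0.15  2.07  1.1   0.55 -2.02] want [-0.14 -0.15  2.07  1.1   0.54 -2.03] [-0.5  0.3 -0.1]
([0.12, -0.55, -0.33, 0.0, 0.016, 0.103], np.float64(0.65), np.float64(0.104))
```

Request:
carry_out(
  deltas=[
    [0.12,-0.55,-0.33,0,0.016,0.103,0],
    [0.12,-0.55,-0.33,0,0.016,0.103,0],
    [0.12,-0.55,-0.33,0,0.016,0.103,0],
    [0.12,-0.55,-0.33,0,0.016,0.103,0],
    [0.12,-0.55,-0.33,0,0.016,0.103,0],
    [0.12,-0.55,-0.33,0,0.016,0.103,0],
    [0.12,-0.55,-0.33,0,0.016,0.103,0],
    [0.12,-0.55,-0.33,0,0.016,0.103,0],
  ],
)

```text
time: 9.68
tool_pos: [0.4754, 0.1264, 0.3675]
tool_rot: [2.154, -0.19, 2.025]
contact_force: [0.1, -0.0, -1.2]
opening: 0.0258
grip_force: 40.0
```

```bash
python3 nx.py 3
```

```text
9.6833 [-0.36 -0.17  2.13  1.14  0.85 -1.37] want [-0.37 -0.17  2.13  1.14  0.86 -1.38] [ 0.1 -0.  -1.2]
([-0.3, -0.45, -0.41, 0.012, 0.012, 0.103], np.float64(0.67), np.float64(0.104))
```

Request:
carry_out(
  deltas=[
    [-0.3,-0.45,-0.41,0.012,0.012,0.103,0],
    [-0.3,-0.45,-0.41,0.012,0.012,0.103,0],
    [-0.3,-0.45,-0.41,0.012,0.012,0.103,0],
    [-0.3,-0.45,-0.41,0.012,0.012,0.103,0],
    [-0.3,-0.45,-0.41,0.012,0.012,0.103,0],
    [-0.3,-0.45,-0.41,0.012,0.012,0.103,0],
    [-0.3,-0.45,-0.41,0.012,0.012,0.103,0],
    [-0.3,-0.45,-0.41,0.012,0.012,0.103,0],
  ],
)

```text
time: 10.35
tool_pos: [0.4336, 0.0966, 0.3503]
tool_rot: [2.581, -0.857, 1.429]
contact_force: [0.1, 0.5, -0.7]
opening: 0.0257
grip_force: 40.0
```

```bash
python3 nx.py 4
```

```text
10.35 [-0.61 -0.17  2.16  1.09  1.16 -0.69] want [-0.62 -0.16  2.17  1.09  1.17 -0.71] [ 0.1  0.5 -0.7]
([0.06, 0.0, 0.08, 0.017, 0.002, 0.102], np.float64(0.1), np.float64(0.103))
```

Request:
carry_out(
  deltas=[
    [0.06,0,0.08,0.017,0.002,0.102,0],
    [0.06,0,0.08,0.017,0.002,0.102,0],
    [0.06,0,0.08,0.017,0.002,0.102,0],
    [0.06,0,0.08,0.017,0.002,0.102,0],
    [0.06,0,0.08,0.017,0.002,0.102,0],
    [0.06,0,0.08,0.017,0.002,0.102,0],
    [0.06,0,0.08,0.017,0.002,0.102,0],
    [0.06,0,0.08,0.017,0.002,0.102,0],
  ],
)

```text
time: 11.02
tool_pos: [0.4391, 0.1027, 0.3506]
tool_rot: [-2.525, -0.847, 0.137]
contact_force: [-0.1, 0.5, -0.3]
opening: 0.0256
grip_force: 40.0
```

```bash
python3 nx.py 5
```

```text
11.0167 [-0.61 -0.07  2.1   1.07  1.28  0.11] want [-0.62 -0.07  2.1   1.07  1.28  0.11] [-0.1  0.5 -0.3]
([0.04, -0.01, -0.01, 0.012, -0.01, 0.103], np.float64(0.04), np.float64(0.104))
```

Request:
carry_out(
  deltas=[
    [0.04,0,0,0.012,-0.01,0.103,0],
    [0.04,0,0,0.012,-0.01,0.103,0],
    [0.04,0,0,0.012,-0.01,0.103,0],
    [0.04,0,0,0.012,-0.01,0.103,0],
    [0.04,0,0,0.012,-0.01,0.103,0],
    [0.04,0,0,0.012,-0.01,0.103,0],
    [0.04,0,0,0.012,-0.01,0.103,0],
    [0.04,0,0,0.012,-0.01,0.103,0],
  ],
)

```text
time: 11.68
tool_pos: [0.4416, 0.1021, 0.3522]
tool_rot: [-2.125, -0.169, -0.432]
contact_force: [-0.1, -0.3, -0.8]
opening: 0.0259
grip_force: 40.0
```

```bash
python3 nx.py 6
```

```text
11.6833 [-0.62  0.01  2.04  1.04  1.4   0.92] want [-0.63  0.01  2.03  1.04  1.41  0.91] [-0.1 -0.3 -0.8]
([0.14, -0.39, 0.21, 0.002, -0.017, 0.102], np.float64(0.47), np.float64(0.104))
```

Request:
carry_out(
  deltas=[
    [0.14,-0.39,0.21,0.002,-0.017,0.102,0],
    [0.14,-0.39,0.21,0.002,-0.017,0.102,0],
    [0.14,-0.39,0.21,0.002,-0.017,0.102,0],
    [0.14,-0.39,0.21,0.002,-0.017,0.102,0],
    [0.14,-0.39,0.21,0.002,-0.017,0.102,0],
    [0.14,-0.39,0.21,0.002,-0.017,0.102,0],
    [0.14,-0.39,0.21,0.002,-0.017,0.102,0],
    [0.14,-0.39,0.21,0.002,-0.017,0.102,0],
  ],
)

```text
time: 12.35
tool_pos: [0.4693, 0.1204, 0.3677]
tool_rot: [-2.186, 0.593, -0.768]
contact_force: [0.0, -0.2, -0.0]
opening: 0.0256
grip_force: 40.0
```

```bash
python3 nx.py 7
```

```text
12.35 [-0.54  0.12  1.91  1.06  1.48  1.79] want [-0.55  0.12  1.91  1.06  1.48  1.79] [ 0.  -0.2 -0. ]
([-0.31, -0.87, 0.53, -0.01, -0.014, 0.103], np.float64(1.07), np.float64(0.104))
```

Request:
carry_out(
  deltas=[
    [-0.31,-0.87,0.53,-0.01,-0.014,0.103,0],
    [-0.31,-0.87,0.53,-0.01,-0.014,0.103,0],
    [-0.31,-0.87,0.53,-0.01,-0.014,0.103,0],
    [-0.31,-0.87,0.53,-0.01,-0.014,0.103,0],
    [-0.31,-0.87,0.53,-0.01,-0.014,0.103,0],
    [-0.31,-0.87,0.53,-0.01,-0.014,0.103,0],
    [-0.31,-0.87,0.53,-0.01,-0.014,0.103,0],
    [-0.31,-0.87,0.53,-0.01,-0.014,0.103,0],
  ],
)

```text
time: 13.02
tool_pos: [0.5353, 0.1644, 0.3959]
tool_rot: [3.136, 1.136, -1.838]
contact_force: [-0.2, 0.9, -0.4]
opening: 0.0259
grip_force: 40.0
```

Run:
```python
from h import *
from kin import ends
s=robot.observe(); r=R.from_euler('xyz',s["tool_rot"]); n,b=ends(s["tool_pos"],r); Rc=r.as_matrix()
print(s["qpos"].round(2) if hasattr(s["qpos"],"round") else s["qpos"],"tilt",np.degrees(np.arccos(-Rc[2,2])),"az",np.degrees(np.arctan2(Rc[1,2],Rc[0,2])),"y",Rc[:,1].round(3),"nose",n,"btn",b)
ims=[]
for k in("scene","top"):
    d=shot(k); np.save(f"{k}2.npy",d,allow_pickle=True); q=proj(d,n*.6+b*.4); print(k,"nose px",proj(d,n),"btn px",proj(d,b),"tips",proj(d,[.5328,.1548,.052]))
    x,y=(q-[50,60]).astype(int); print("origin",x,y); ims.append(cv2.resize(d["image"][y:y+140,x:x+100],(400,560),interpolation=cv2.INTER_CUBIC))
cv2.imwrite("pics/p5.png",np.hstack(ims))
```

```text
[-0.39  0.27  1.68  1.12  1.52  2.75] tilt 65.06180727457823 az 75.02912044650571 y [-0.966  0.259  0.002] nose [0.53238261 0.1550585  0.205558  ] btn [0.53288049 0.15464029 0.46055717]
scene nose px [330.14004777 197.0068514 ] btn px [333.16345583  63.30781971] tips [328.70289821 254.63171292]
origin 281 90
top nose px [293.90863934 219.39094008] btn px [280.96276955 211.65937433] tips [298.9013932 221.9441061]
origin 239 156
```

View pics/p5.png

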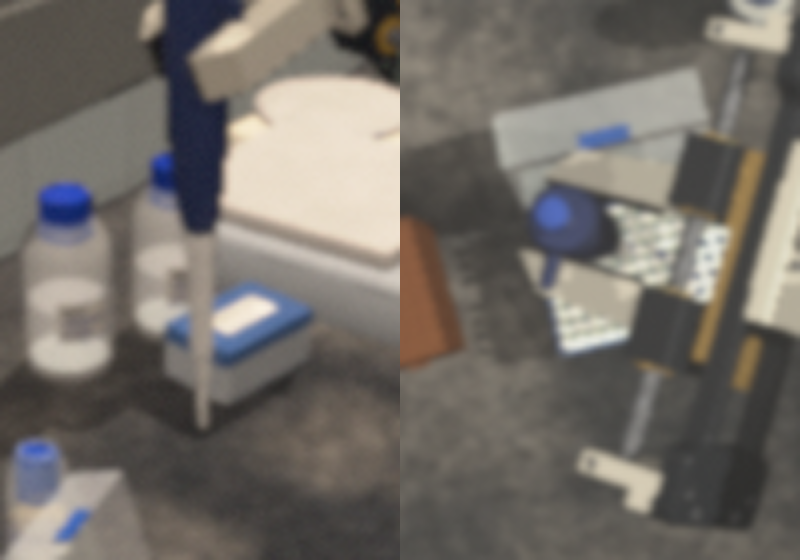

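The scene half shows the nose tip at crop (203,430), i.e. pixel (331.8,197.5), against a predicted (330.1,197.0). The top half shows the button at (277,209), against a predicted (281,212). So there's perhaps a degree or so of lean, which I'll measure from the depth.

```bash
cat > lean.py <<'E'
from h import *
from kin import ends
import sys
def lean(d,s):
    n,b=ends(s["tool_pos"],R.from_euler('xyz',s["tool_rot"])); T=np.linalg.inv(d["world_to_cam"])
    v,u=np.mgrid[0:400,0:640]; z=d["depth"]; c=np.stack([(u-d["cx"])/d["fx"]*z,-(v-d["cy"])/d["fy"]*z,-z],-1)
    P=(c@T[:3,:3].T+T[:3,3]); right=T[:3,0]*[1,1,0]; right/=np.linalg.norm(right); fwd=np.cross([0,0,1],right)
    o=[]
    for zz in np.arange(n[2]+.004,n[2]+.165,.008):
        m=(z>0)&(np.abs(P[...,2]-zz)<.005)&(np.linalg.norm(P[...,:2]-n[:2],axis=-1)<.03)
        if m.sum()<3: continue
        q=P[m]-n; l=q@right; f=q@fwd; o.append((zz,(l.min()+l.max())/2,np.ptp(l),np.abs(f).min()*np.sign(f[np.abs(f).argmin()]),np.median(f),m.sum()))
    return np.array(o),right,fwd,n
if __name__=="__main__":
    d=np.load(sys.argv[1],allow_pickle=True).item(); o,r,f,n=lean(d,robot.observe()); print(r.round(2),f.round(2)); print((o*1000).round(1)[:, :5])
    k=np.polyfit(o[:,0],o[:,1],1); print("slope deg",np.degrees(k[0]),"at nose mm",1000*np.polyval(k,n[2]))
E
python3 lean.py scene2.npy
```

```text
[-0.81 -0.59  0.  ] [ 0.59 -0.81  0.  ]
[[ 2.092e+02  1.800e+00  2.200e+00  8.000e-01  2.200e+00]
 [ 2.172e+02  1.600e+00  2.000e+00 -8.000e-01  1.200e+00]
 [ 2.252e+02  1.500e+00  2.200e+00  3.000e-01  1.500e+00]
 [ 2.332e+02  1.300e+00  5.900e+00  0.000e+00 -0.000e+00]
 [ 2.412e+02  2.000e+00  7.700e+00  2.000e-01 -1.900e+00]
 [ 2.492e+02  1.000e+00  9.800e+00  1.000e-01 -2.800e+00]
 [ 2.572e+02  8.000e-01  9.700e+00 -1.000e-01 -2.800e+00]
 [ 2.652e+02  6.000e-01  9.600e+00 -1.000e-01 -2.400e+00]
 [ 2.732e+02  5.000e-01  9.500e+00 -7.000e-01 -3.900e+00]
 [ 2.812e+02  3.000e-01  9.500e+00 -1.800e+00 -4.000e+00]
 [ 2.892e+02 -7.000e-01  1.130e+01 -6.000e-01 -4.900e+00]
 [ 2.972e+02 -9.000e-01  1.120e+01 -1.300e+00 -5.700e+00]
 [ 3.052e+02 -1.100e+00  1.110e+01 -2.900e+00 -5.500e+00]
 [ 3.132e+02 -1.400e+00  1.450e+01 -2.100e+00 -5.800e+00]
 [ 3.212e+02 -1.400e+00  1.800e+01 -3.100e+00 -8.700e+00]
 [ 3.292e+02 -1.700e+00  2.130e+01 -2.500e+00 -9.700e+00]
 [ 3.372e+02 -1.700e+00  2.140e+01 -3.800e+00 -1.040e+01]
 [ 3.452e+02 -2.000e+00  2.460e+01 -2.500e+00 -1.120e+01]
 [ 3.532e+02 -2.900e+00  2.640e+01 -2.500e+00 -1.230e+01]
 [ 3.612e+02 -3.000e+00  2.620e+01 -2.800e+00 -1.330e+01]
 [ 3.692e+02 -3.200e+00  2.590e+01 -5.400e+00 -1.340e+01]]
slope deg -1.903773622723183 at nose mm 2.371137588169752
```

The lean is about 2.3° (top towards azimuth 75°), which matches a small slip about the closing line. I'll correct it, centre the nose, and lower it in two stages with a look between.

Run:
```python
from h import *
from kin import seg,ik
s=robot.observe(); r=R.from_euler('xyz',s["tool_rot"]); g=s["tool_pos"]-.011*r.as_matrix()[:,2]
R1=toolR(75,67.35)
g1=g+[-.0017,-.0036,-.1185]; p1=g1+.011*R1[:,2]; R1=R.from_matrix(R1)
print(seg(s["tool_pos"],r,p1,R1,16)); print(ik(p1,R1.as_matrix(),np.array(s["qpos"])), p1)
```

```text
([0.68, 0.01, 0.28, -0.0, -0.002, 0.0], np.float64(0.74), np.float64(0.002))
(array([-0.41181086,  0.43644091,  1.85478458,  1.17582933,  1.41982198,
        2.42132985]), np.float64(1.6716905637537138e-11)) [0.53421058 0.16089628 0.27743481]
```

Request:
carry_out(
  deltas=[
    [0.68,0.01,0.28,0,-0.005,0,0],
    [0.68,0.01,0.28,0,-0.005,0,0],
    [0.68,0.01,0.28,0,-0.005,0,0],
    [0.68,0.01,0.28,0,-0.005,0,0],
    [0.68,0.01,0.28,0,-0.005,0,0],
    [0.68,0.01,0.28,0,-0.005,0,0],
    [0.68,0.01,0.28,0,-0.005,0,0],
    [0.68,0.01,0.28,0,-0.005,0,0],
  ],
)

```text
time: 13.78
tool_pos: [0.5352, 0.1634, 0.3376]
tool_rot: [-3.118, 1.183, -1.811]
contact_force: [-0.3, -0.6, -1.4]
opening: 0.0256
grip_force: 40.0
```

```bash
python3 - <<'E'
from h import *
from kin import seg
s=robot.observe(); r=R.from_euler('xyz',s["tool_rot"]); d=shot("scene"); np.save("scene3.npy",d,allow_pickle=True)
print(np.degrees(np.arccos(-r.as_matrix()[2,2])),seg(s["tool_pos"],r,np.array([0.53421,0.1609,0.27743]),R.from_matrix(toolR(75,67.35)),8))
E
python3 lean.py scene3.npy
```

```text
67.78799054548972 ([0.71, 0.01, 0.26, -0.0, 0.001, 0.001], np.float64(0.75), np.float64(0.001))
[-0.81 -0.59  0.  ] [ 0.59 -0.81  0.  ]
[[ 1.495e+02  6.000e-01  2.200e+00  2.900e+00  3.600e+00]
 [ 1.575e+02  5.000e-01  2.200e+00  1.900e+00  3.300e+00]
 [ 1.655e+02  1.400e+00  4.100e+00  3.000e-01  2.600e+00]
 [ 1.735e+02  1.300e+00  4.200e+00  3.000e-01  2.000e+00]
 [ 1.815e+02  1.100e+00  8.100e+00 -1.000e-01  1.600e+00]
 [ 1.895e+02  1.000e+00  8.100e+00  2.000e-01 -4.000e-01]
 [ 1.975e+02  9.000e-01  8.100e+00 -2.000e-01 -9.000e-01]
 [ 2.055e+02  1.800e+00  1.000e+01 -1.000e-01 -5.000e-01]
 [ 2.135e+02  1.700e+00  9.900e+00  1.000e-01 -8.000e-01]
 [ 2.215e+02  1.500e+00  9.900e+00  3.000e-01 -7.000e-01]
 [ 2.295e+02  1.400e+00  9.700e+00  2.000e-01 -1.500e+00]
 [ 2.375e+02  2.200e+00  1.160e+01 -0.000e+00 -2.000e+00]
 [ 2.455e+02  2.100e+00  1.160e+01 -1.000e-01 -2.300e+00]
 [ 2.535e+02  2.000e+00  1.150e+01  4.000e-01 -2.800e+00]
 [ 2.615e+02  1.800e+00  1.890e+01  3.000e-01 -4.800e+00]
 [ 2.695e+02  1.700e+00  1.890e+01 -1.000e-01 -6.000e+00]
 [ 2.775e+02  1.600e+00  2.250e+01  1.000e-01 -6.800e+00]
 [ 2.855e+02  2.300e+00  2.400e+01 -3.000e-01 -7.000e+00]
 [ 2.935e+02  2.300e+00  2.410e+01  6.000e-01 -7.400e+00]
 [ 3.015e+02  3.000e+00  2.570e+01 -4.000e-01 -8.100e+00]
 [ 3.095e+02  2.900e+00  2.550e+01 -3.000e-01 -8.100e+00]]
slope deg 0.6825921247531037 at nose mm 0.6834898001274163
```

Request:
carry_out(
  deltas=[
    [0.71,0.01,0.26,0,0.001,0.001,0],
    [0.71,0.01,0.26,0,0.001,0.001,0],
    [0.71,0.01,0.26,0,0.001,0.001,0],
    [0.71,0.01,0.26,0,0.001,0.001,0],
    [0.71,0.01,0.26,0,0.001,0.001,0],
    [0.71,0.01,0.26,0,0.001,0.001,0],
    [0.5,0.01,0.18,0,0.001,0.001,0],
    [0.2,0,0.08,0,0.001,0.001,0],
  ],
)

```text
time: 14.5
tool_pos: [0.5341, 0.1616, 0.2847]
tool_rot: [-3.141, 1.175, -1.835]
contact_force: [-0.7, 0.3, -0.8]
opening: 0.0255
grip_force: 40.0
```

Request:
carry_out(
  deltas=[
    [0,0,0,0,0,0,0],
    [0,0,0,0,0,0,0],
    [0,0,0,0,0,0,0],
    [0,0,0,0,0,0,0],
    [0,0,0,0,0,0,0],
    [0,0,0,0,0,0,0],
    [0,0,0,0,0,0,0],
    [0,0,0,0,0,0,0],
  ],
)

```text
time: 15.17
tool_pos: [0.5343, 0.1616, 0.2857]
tool_rot: [-3.137, 1.175, -1.832]
contact_force: [0.7, 0.7, 0.2]
opening: 0.0255
grip_force: 40.0
```

```bash
python3 - <<'E'
from h import *
from kin import ends
s=robot.observe(); r=R.from_euler('xyz',s["tool_rot"]); M=r.as_matrix()
print("tilt",np.degrees(np.arccos(-M[2,2])),"y",M[:,1].round(4),"nose model",ends(s["tool_pos"],r)[0],"grip",s["tool_pos"]-.011*M[:,2])
d=shot("scene"); np.save("scene4.npy",d,allow_pickle=True)
n=[.5328,.1548,.052]; q=proj(d,n); print("tips px",q); x,y=(q-[60,95]).astype(int); print(x,y)
cv2.imwrite("pics/s6.png",cv2.resize(d["image"][y:y+120,x:x+120],(600,600),interpolation=cv2.INTER_CUBIC))
E
python3 lean.py scene4.npy
```

```text
tilt 67.30779986552122 y [-0.965   0.2621 -0.0019] nose model [0.53405772 0.15926287 0.09513944] grip [0.53164945 0.15178041 0.28998095]
tips px [328.70289821 254.63171292]
268 159
[-0.81 -0.59  0.  ] [ 0.59 -0.81  0.  ]
[[ 9.910e+01  1.300e+00  1.000e-01  1.800e+00  2.800e+00]
 [ 1.071e+02  1.200e+00  4.400e+00  2.000e-01  2.800e+00]
 [ 1.151e+02  1.000e+00  4.300e+00  2.000e-01  2.400e+00]
 [ 1.231e+02  9.000e-01  4.400e+00 -2.000e-01  1.500e+00]
 [ 1.311e+02  8.000e-01  8.500e+00 -1.000e-01 -1.000e-01]
 [ 1.391e+02  6.000e-01  8.400e+00  0.000e+00 -7.000e-01]
 [ 1.471e+02  1.500e+00  1.040e+01  3.000e-01 -1.200e+00]
 [ 1.551e+02  1.400e+00  1.040e+01  0.000e+00 -7.000e-01]
 [ 1.631e+02  1.300e+00  1.030e+01  0.000e+00 -9.000e-01]
 [ 1.711e+02  1.100e+00  1.030e+01  0.000e+00 -1.200e+00]
 [ 1.791e+02  1.000e+00  1.020e+01 -1.000e-01 -1.200e+00]
 [ 1.871e+02  1.800e+00  1.210e+01  1.000e-01 -2.300e+00]
 [ 1.951e+02  1.800e+00  1.210e+01 -4.000e-01 -2.200e+00]
 [ 2.031e+02  1.600e+00  1.210e+01  2.000e-01 -2.900e+00]
 [ 2.111e+02  1.400e+00  1.960e+01  6.000e-01 -5.300e+00]
 [ 2.191e+02  1.300e+00  1.970e+01 -2.000e-01 -5.900e+00]
 [ 2.271e+02  1.100e+00  2.330e+01 -2.000e-01 -6.600e+00]
 [ 2.351e+02  1.000e+00  2.330e+01 -2.000e-01 -7.600e+00]
 [ 2.431e+02  1.800e+00  2.500e+01 -1.700e+00 -7.800e+00]
 [ 2.511e+02  1.700e+00  2.490e+01 -1.000e-01 -8.500e+00]
 [ 2.591e+02  6.000e-01  2.660e+01 -7.000e-01 -9.100e+00]]
slope deg 0.10089419397403362 at nose mm 1.0944489015231844
```

View pics/s6.png

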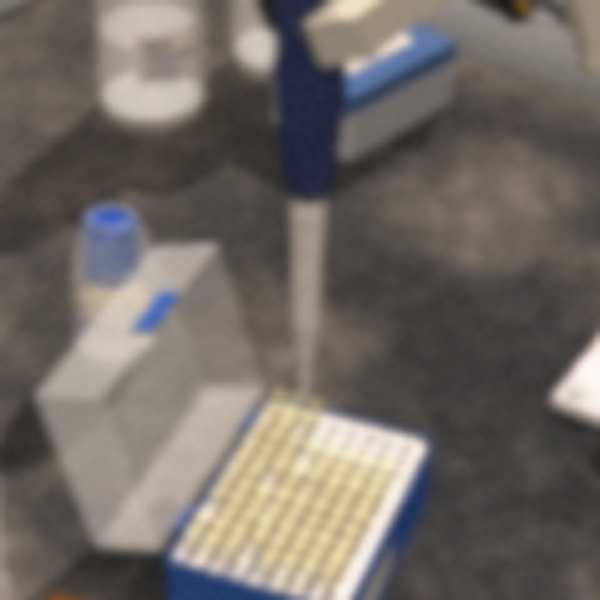

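In the scene view the pipette stands plumb (slope 0.1°), with the nose tip at crop (305,393), i.e. pixel (329,237.6). That is directly over the middle of the tips at (328.7,254.6), about 4 cm up and clear of the lid. A last small nudge of 1 cm down, then settle.

Request:
carry_out(
  deltas=[
    [0.3,0.05,0.13,0,0,0,0],
    [0.3,0.05,0.13,0,0,0,0],
    [0.3,0.05,0.13,0,0,0,0],
    [0,0,0,0,0,0,0],
    [0,0,0,0,0,0,0],
    [0,0,0,0,0,0,0],
    [0,0,0,0,0,0,0],
    [0,0,0,0,0,0,0],
  ],
)

```text
time: 15.88
tool_pos: [0.533, 0.1621, 0.276]
tool_rot: [-3.137, 1.175, -1.831]
contact_force: [1.1, 0.0, -1.2]
opening: 0.0261
grip_force: 40.0
```

Request:
carry_out(
  deltas=[
    [0,0,0,0,0,0,0],
    [0,0,0,0,0,0,0],
    [0,0,0,0,0,0,0],
    [0,0,0,0,0,0,0],
    [0,0,0,0,0,0,0],
    [0,0,0,0,0,0,0],
    [0,0,0,0,0,0,0],
    [0,0,0,0,0,0,0],
  ],
)

```text
time: 16.55
tool_pos: [0.5329, 0.1621, 0.2759]
tool_rot: [-3.137, 1.175, -1.832]
contact_force: [0.4, -0.0, -0.7]
opening: 0.026
grip_force: 40.0
```

Run:
```python
from h import *
from lean import lean
d=shot("scene"); s=robot.observe(); o,r,f,n=lean(d,s); k=np.polyfit(o[:,0],o[:,1],1)
a=n[:2]+np.polyval(k,n[2])*r[:2]+.0043*f[:2]; print("slope",np.degrees(k[0]),"nose",a,n[2],"qvel",np.abs(s["qvel"]).max(),s["opening"],s["grip_force"],s["time"])
print(robot.hand_in())
```

```text
slope -0.18524075033428014 nose [0.53413792 0.15553277] 0.08525079855111567 qvel 0.0017646088353911456 0.026032717259757913 39.95906710624695 16.6
the job is handed in; nothing more can be done
None
```

The pipette is out of its holster and held plumb (about 0.2° lean measured in the scene view), nose down about 3.3 cm above and within about 2 mm of the middle of the tips, still and touching nothing; handed in at 16.6 s, with no verdict returned.

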